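Change the block on the chaser's work pad

ROBOT

A 6-joint arm with a two-finger parallel gripper is mounted at the origin on the work surface. World frame = base frame: x ahead of the robot, y to its left, z up, the work surface at z = 0. Lengths are in mm, angles in rad, forces in N, time in s.
With the tool pointing down it reaches from about 350 to 975 mm from the base axis. Payload 17.4 kg.
Tool frame: the origin (TCP) lies midway between the tips of the shut fingers; the grasp point (between the pads) lies 19 mm behind it; z points along the fingers, y is the line along which they close (so a half turn about z gives the same grasp; the last joint's range is limited). The gripper opens to 85 mm and grips with 20 to 120 N. Pads are 22 mm wide; open, the fingers measure 114 mm over their backs; the gripper's body (76 mm by 85 mm) begins 54 mm behind the grasp point. The pads swing forward as they close: fully open they stand 13 mm farther back than shut.
Start: joints at [-1.321, 0.116, 1.442, -0, 1.584, -0.038], TCP at [191.585, -647.246, 231.303] pointing down, gripper open.
Joint ranges: [-2.83, 2.83], [-0.83, 2.19], [0.07, 2.5], [-1.14, 4.28], [0.01, 3], [-2.97, 2.97]. Speed limits (rad/s): [1.89, 1.89, 2.22, 3.14, 3.14, 3.14].

INTERFACE

Orientations are given as a rotation vector (axis times angle).
In Python, from bench import observe, read_camera, camera_model, ctrl gives the robot as it stands.
- The arm moves only by the shell command python3 -m handwheel 'ROWS' [OPENING]. ROWS is JSON, a list of rows, each a list of 6 numbers: the shift along the tool's x, y, z in cm, then the turn, a rotation vector about the tool's x, y, z in rad. A call has exactly 8 rows; each row shifts and turns the commanded pose from where the row before left it, along the tool's axes as they then stand; what a row does not reach is not made up. A row lasts 1/10 s, in which the tool goes at most 50 mm and 8.59 degrees, less where a joint would pass 70% of its speed; a pose out of reach is approached as far as the arm can. A call is refused whole if a number of a shift passes 5 or a number of a turn 0.15, either way. A call with a gripper value outside its range is refused whole. OPENING is the opening in per cent of the stroke, from 0 (shut) to 100 (fully open), set as the call begins (- or left out, the last holds). The fingers move at their own pace and stop on an object; the grip force is fixed at half the most. Time passes only in rows, so rows that do not move let the fingers close, or fill a call up. It gives the time, the measured TCP pose, the force, the opening and the grip force at its end, in the units of the state.
- observe(): the state, without advancing time (a new reading comes with each control period).
- read_camera(name): name is "scene" or "top" or "wrist"; returns the picture (480x640x3 uint8, red, green, blue); there is no depth.
- camera_model(name): a dict with "fx", "fy", "cx", "cy" (pixels), "R" (3x3) and "t" (3): a world point X has camera coordinates R X + t; the wrist camera has in their place "tool_from_camera" (4x4, takes a point from camera to tool coordinates, whose origin is the TCP and whose axes are the flange's). Camera axes: x right, y down, z forward; pixel columns grow to the right and rows downward; lengths in mm; the calibration is good to about 2 mm. The wrist camera is an equidistant fisheye: a pixel r from the principal point sees the ray r / f radians off the axis. A picture is of the moment at which its call begins: read the wrist's pose just before it. camera_model takes no time and is no camera call.
- ctrl.sign_off(): hands the job in; it is judged then, once.
The state is a dict: "t": time; "joints": joint angles; "dq": joint speeds; "effort": joint torques, N m; "tcp_pos": TCP position; "eef_rot": TCP orientation; "force": force on the tool from outside, world axes, zero at the start; "moment": the same for the moment, N m; "width": opening from 0.0 (shut) to 1.0 (fully open); "gripper_force": force on a finger pad.
Only numpy, scipy, OpenCV 4.12 (cv2) and the standard library are available. Lean on these libraries where they do the work, as an engineer would, in place of code of your own. Each camera call takes 0.05 s, during which the arm holds its last target. There are 200 camera calls.

TASK

The doming block stands at the back of the wooden tool rack, behind the punch pot and the punch holder: first stand those two upright on the plywood side board. Then move the flat block from the round work pad to its oblong mat in the rack, square with the mat, and put the doming block in the middle of the work pad. Only after that, return the round pot to the middle of the round mat and the square holder to the middle of the square mat; never tip those two over, and leave the hammer alone.

Things in the scene. Friction and masses are not known exactly. Their poses are not given: they have to be found in the camera images.
- pot_center (a point): Punch pot: round steel pot, 58 mm diameter, 68 mm tall, about 0.3 kg, with short steel punches fixed in it that reach to 88 mm above its foot. One rigid loose piece. Point: on its axis, 34 mm above its foot; z up. Starts on the round mat.
- holder_center (a point): Punch holder: upright square wooden block 46 x 46 mm, 66 mm tall, about 0.2 kg, with six short steel punches fixed in its top that reach to 86 mm above its foot. One rigid loose piece. Point: on its axis, 33 mm above its foot; x and y square to its sides, z up. Starts on the square mat.
- dome_center (a point): Doming block: loose steel block 46 x 46 mm, 40 mm tall, about 0.55 kg, with one round hollow (30 mm across, 12 mm deep) in its top. Point: its centre, 20 mm above its foot; x and y square to its sides, z up. Starts on bare wood in the rack's back row (the row farther from the robot), beside the oblong mat.
- flat_center (a point): Flat block: loose plain steel block 62 mm (along its x) by 44 mm (along its y), 26 mm tall, about 0.5 kg. Point: its centre, 13 mm above its foot; z up. Starts on the work pad, at any angle.
- pot_mat: Round black mat, 70 mm diameter, paper-thin, in the front row (nearer the robot) of the rack: a fixed wooden tray 200 mm (x) by 250 mm (y) with a lip 10 mm above its floor. Origin: the mat's centre on the rack's floor, 12 mm above the bench, where things rest. x: from front row to back row, 75 mm on; y: along a row, whose two places are 104 mm apart.
- holder_mat: Square black mat, 62 x 62 mm, paper-thin, in the rack's front row beside the round mat. Origin: its centre at the height of the rack's floor; axes as the rack's.
- flat_mat: Oblong black mat, 70 mm (its x) by 54 mm (its y), paper-thin, empty at the start, in the rack's back row beside the doming block. Origin: its centre at the height of the rack's floor; axes as the rack's. The flat block belongs on it with its long side along the mat's long side, either way round.
- side_board: Side board: fixed bare plywood board 240 mm (its x) by 140 mm (its y), 12 mm thick, lying on the bench on one side of the rack. Origin: centre of its underside, on the bench top; its top is 12 mm above. Room for the pot and the holder side by side along its x.
- work_pad: Work pad: fixed round black rubber pad, 120 mm diameter, 15 mm thick, with a dark steel disc let in flush, on the bench on the other side of the rack. Origin: centre of its underside; its top is 15 mm above.
- hammer_grip (a point): Bystander: a loose hammer with a wooden handle, 240 mm long, lying on the bench beyond the rack. Point: on its handle, where a hand would hold it. To be left where it lies.
Not all that is in view belongs to the job. There is more than one size of the part that bears holder_center; the job needs the middle-sized.

How it is judged:
By the outcome, as a careful person would: the job done as asked, in the order asked, and still so for the second after the job is handed in, with the robot touching nothing.
It also fails if it takes over 144 s, if anything falls off the work surface, if the arm or the gripper's body presses on something with over 40 N, if the wrist force passes 120 N, or if a joint passes its speed limit or range.

## Working session

There is one attempt and no reset: what is moved stays moved. The work goes in short steps, Python scripts to look and compute and a shell command to move; the robot and the scene stay as the last step left them, time stands still between calls to the robot, and variables do not carry over. Pictures are saved under pics/ and viewed, at most 14 in all, crops included, and the job is handed in when it is done.

```bash
ls; mkdir -p pics
python3 - <<'E'
from bench import *
import cv2
s=observe(); print(s['t'],s['tcp_pos'],s['eef_rot'],s['width'])
for n in("top","scene","wrist"):
    cv2.imwrite(f"pics/{n}0.png",read_camera(n)[:,:,::-1]); m=camera_model(n); print(n,m)
E
```

```text
pics
0.0 [ 191.52838659 -647.06043115  230.55060667] [-3.10796276e+00 -4.50296752e-01  2.17058506e-04] 0.9992084681435347
top {'fx': 492.9440082333452, 'fy': 492.9440082333452, 'cx': 316.4771820679376, 'cy': 234.92516984091378, 'R': array([[-1.66467012e-02, -9.99861370e-01,  3.58136167e-04],
       [-9.93028095e-01,  1.64911269e-02, -1.16718662e-01],
       [ 1.16696576e-01, -2.29861997e-03, -9.93164954e-01]]), 't': array([ 11.50210193, 612.33257315, 869.10900023])}
scene {'fx': 437.8380649975741, 'fy': 437.8380649975741, 'cx': 314.3958676582529, 'cy': 242.8721113666751, 'R': array([[ 0.28091196,  0.95971872,  0.00533352],
       [ 0.61298949, -0.17514189, -0.77043443],
       [-0.73846622,  0.21969364, -0.63749694]]), 't': array([-177.71878328, -323.82228651, 1383.11307059])}
wrist {'fx': 371.64829954431775, 'fy': 371.64829954431775, 'cx': 319.12994110766306, 'cy': 238.16594274569314, 'tool_from_camera': array([[ 4.75950994e-04, -9.44673757e-01, -3.28011078e-01,
         8.41216136e+01],
       [ 9.99999868e-01,  5.13446608e-04, -2.77082249e-05,
         6.17978894e-01],
       [ 1.94591408e-04, -3.28011021e-01,  9.44673876e-01,
        -1.41959922e+02],
       [ 0.00000000e+00,  0.00000000e+00,  0.00000000e+00,
         1.00000000e+00]])}
```

View pics/top0.png

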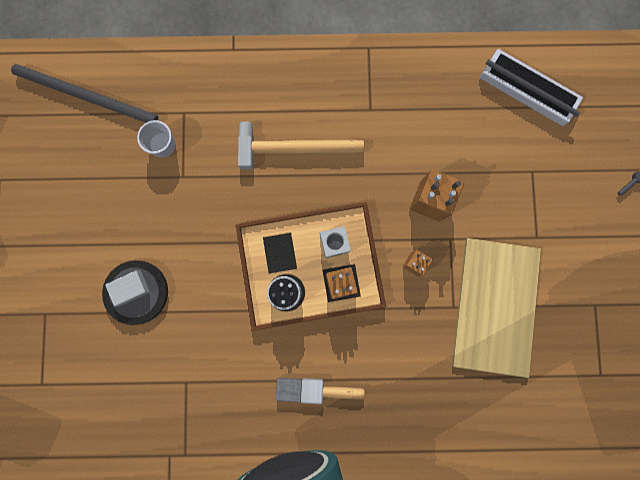

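View pics/scene0.png

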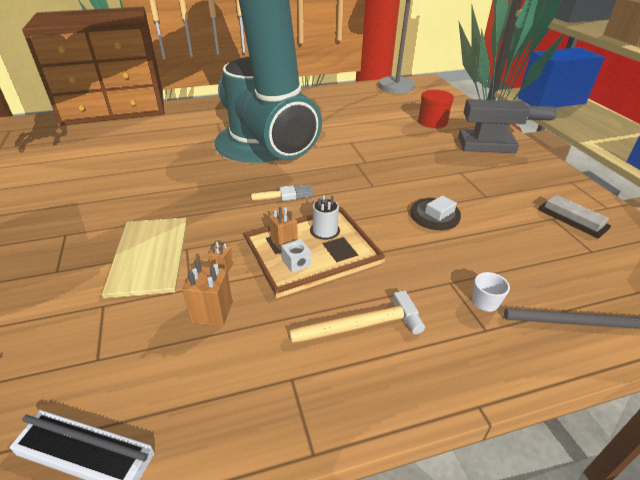

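```bash
cat > h.py <<'E'
import numpy as np, cv2
from bench import *
from scipy.spatial.transform import Rotation as Ro
def ray(n,px,s=None):
    m=camera_model(n); px=np.atleast_2d(np.float64(px)); d=(px-[m['cx'],m['cy']])/m['fx']
    if n=='wrist':
        r=np.linalg.norm(d,axis=1,keepdims=True); D=np.c_[d/np.maximum(r,1e-9)*np.sin(r),np.cos(r)]
        T=m['tool_from_camera']; Rw=Ro.from_rotvec(s['eef_rot']).as_matrix()
        return np.array(s['tcp_pos'])+Rw@T[:3,3], D@(Rw@T[:3,:3]).T
    D=np.c_[d,np.ones(len(d))]; return -m['R'].T@m['t'], D@m['R']
def onz(n,px,z,s=None):
    o,D=ray(n,px,s); return (o+D*((z-o[2])/D[:,2])[:,None])[:,:2]
def proj(n,X,s=None):
    m=camera_model(n); X=np.atleast_2d(X)
    if n=='wrist':
        T=m['tool_from_camera']; Rw=Ro.from_rotvec(s['eef_rot']).as_matrix()
        c=((X-s['tcp_pos'])@Rw-T[:3,3])@T[:3,:3]; r=np.linalg.norm(c[:,:2],axis=1,keepdims=True)
        return c[:,:2]/r*np.arctan2(r,c[:,2:])*m['fx']+[m['cx'],m['cy']]
    c=X@m['R'].T+m['t']; return c[:,:2]/c[:,2:]*m['fx']+[m['cx'],m['cy']]
def tool(s,dst,ang=None):
    "dst world xyz of TCP -> shift in tool axes cm; ang = wanted direction (deg) of tool y (mod 180) -> turn about tool z"
    R=Ro.from_rotvec(s['eef_rot']).as_matrix(); print('shift cm',np.round(R.T@(np.array(dst)-s['tcp_pos'])/10,2))
    a=np.degrees(np.arctan2(R[1,1],R[0,1])); print('tool y deg %.1f'%a,'z',R[:,2].round(3))
    if ang is not None: print('turn about tool z rad %.3f'%np.radians(-((ang-a+90)%180-90)))
def rect(pts):
    c,wh,a=cv2.minAreaRect(np.float32(pts)); 
    if wh[0]<wh[1]: wh=wh[::-1]; a+=90
    return np.round(c,1),np.round(wh,1),round((a+90)%180-90,1)
E
python3 - <<'E'
from h import *
im=cv2.imread('pics/top0.png'); hsv=cv2.cvtColor(im,cv2.COLOR_BGR2HSV)
def comps(mask,lo,z,name,box):
    x0,y0,x1,y1=box; k=np.zeros_like(mask);k[y0:y1,x0:x1]=mask[y0:y1,x0:x1]
    for c in cv2.findContours(k,cv2.RETR_EXTERNAL,cv2.CHAIN_APPROX_NONE)[0]:
        if cv2.contourArea(c)>lo: print(name,cv2.contourArea(c),c[:,0].mean(0).round(),rect(onz('top',c[:,0,:],z)))
v=hsv[:,:,2]; 
dark=(v<50).astype(np.uint8)*255
comps(dark,200,12,'mats',(225,195,395,335))
comps((v<75).astype(np.uint8)*255,500,15,'pad',(80,240,190,340))
grey=((hsv[:,:,1]<40)&(v>100)).astype(np.uint8)*255
comps(grey,150,41,'flat',(80,240,190,340)); comps(grey,150,52,'dome',(300,215,370,262))
comps(((hsv[:,:,0]>20)&(hsv[:,:,0]<32)&(hsv[:,:,1]<150)&(v>100)).astype(np.uint8)*255,3000,12,'board',(440,220,560,390))
for p in [(500,300),(500,360),(480,200),(343,270),(310,300)]: print(p,hsv[p[1],p[0]])
cv2.imwrite('pics/crop.png',cv2.resize(im[195:335,225:455],None,fx=3.4,fy=3.4,interpolation=cv2.INTER_CUBIC))
E
```

```text
mats 595.5 [283. 292.] (array([508.6,  65.3]), array([52.1, 49.9]), 89.0)
mats 985.5 [341. 283.] (array([525., -43.]), array([60.9, 59.7]), -81.5)
mats 935.0 [280. 253.] (array([582.8,  71.2]), array([67.4, 52.6]), 9.2)
pad 3234.0 [136. 294.] (array([513.5, 340.1]), array([120.8, 115.9]), 89.0)
flat 889.5 [126. 287.] (array([522.8, 345.1]), array([68.3, 45.3]), -66.1)
dome 622.0 [335. 241.] (array([598.3, -31. ]), array([47.6, 46.6]), 12.5)
board 9630.0 [497. 307.] (array([ 476.3, -330.3]), array([239.4, 141.4]), -9.2)
(500, 300) [ 22  98 208]
(500, 360) [ 20  94 188]
(480, 200) [ 14 129 156]
(343, 270) [ 14 150 168]
(310, 300) [ 18 119 222]
```

View pics/crop.png

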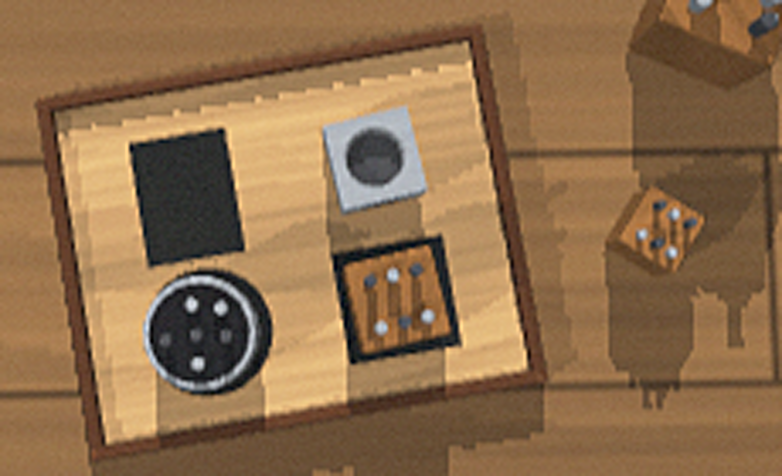

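Candidates: holder – in rack (342,283), large one (437,195), small one (419,263): choose the rack one on the square mat (middle size). Pot – (286,292) with punches vs cup (156,138): choose the first. Crop confirms both, with doming block (335,241) and flat block (126,288).

Run:
```python
from h import *
im=cv2.imread('pics/top0.png'); hsv=cv2.cvtColor(im,cv2.COLOR_BGR2HSV)
# orange punch-holder tops
print('holder top',onz('top',[[342,284]],78),'pot rim',onz('top',[[286,292.5]],80),'large',onz('top',[[437,200]],60),'small',onz('top',[[419,263]],40))
s=observe(); tool(s,[508.7,59.5,231],98.95)
```

```text
holder top [[521.30458142 -41.29669058]] pot rim [[508.31172139  55.55824824]] large [[ 669.34491361 -216.79247871]] small [[ 557.55235878 -183.90603748]]
shift cm [ 5.047e+01 -5.875e+01  3.000e-02]
tool y deg -73.5 z [-0.     0.001 -1.   ]
turn about tool z rad 0.132
```

```bash
python3 -m handwheel '[[3.2,-3.7,0,0,0,0],[3.2,-3.7,0,0,0,0],[3.2,-3.7,0,0,0,0],[3.2,-3.7,0,0,0,0],[3.2,-3.7,0,0,0,0],[3.2,-3.7,0,0,0,0],[3.2,-3.7,0,0,0,0],[3.2,-3.7,0,0,0,0]]' 100
python3 -m handwheel '[[3.2,-3.7,0,0,0,0],[3.2,-3.7,0,0,0,0],[3.2,-3.7,0,0,0,0],[3.2,-3.7,0,0,0,0],[3.2,-3.7,0,0,0,0],[3.2,-3.7,0,0,0,0],[0,0,0,0,0,0.13],[0,0,0,0,0,0]]'
python3 - <<'E'
from h import *
s=observe(); im=read_camera('wrist')[:,:,::-1]; cv2.imwrite('pics/w1.png',im); np.save('w1.npy',s,allow_pickle=True)
tool(s,[508.5,58,38],98.95); print(s['tcp_pos'])
E
```

```text
t: 0.95
tcp_pos: [353.3, -288.9, 231.3]
eef_rot: [3.109, 0.45, 0.0]
force: [0.3, -0.6, 0.6]
width: 1.001
gripper_force: 0.0
t: 1.75
tcp_pos: [474.2, -22.2, 230.9]
eef_rot: [-3.132, -0.248, 0.001]
force: [-0.6, -1.2, -0.5]
width: 0.998
gripper_force: 0.0
shift cm [ 4.66 -7.38 19.29]
tool y deg -80.9 z [-0.001 -0.    -1.   ]
turn about tool z rad 0.002
[474.23430853 -22.19393217 230.93889869]
```

View pics/w1.png

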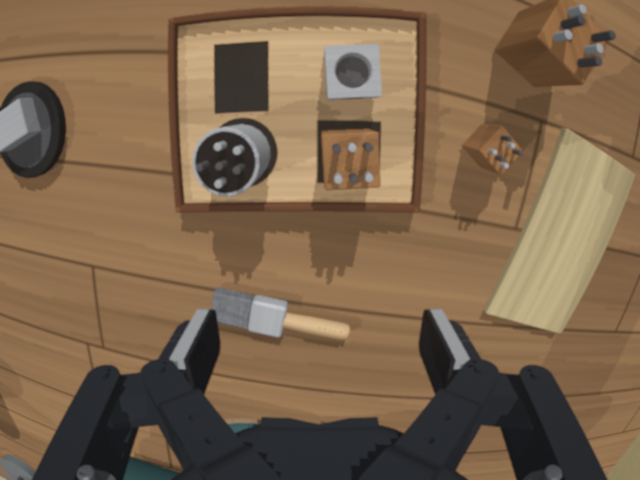

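The wrist view shows the pot rim around (229,159), the holder top centred near (352,161), flat mat (241,77), dome (353,71).

Run:
```python
from h import *
s=np.load('w1.npy',allow_pickle=True).item(); im=cv2.imread('pics/w1.png'); hsv=cv2.cvtColor(im,cv2.COLOR_BGR2HSV); H,S,V=cv2.split(hsv)
def big(mask,box,z,name):
    x0,y0,x1,y1=box; k=np.zeros(V.shape,np.uint8); k[y0:y1,x0:x1]=mask[y0:y1,x0:x1]*255
    c=max(cv2.findContours(k,cv2.RETR_EXTERNAL,cv2.CHAIN_APPROX_NONE)[0],key=cv2.contourArea)[:,0]
    P=onz('wrist',c,z,s); print(name,rect(P),'px',c.min(0),c.max(0),'circ',cv2.minEnclosingCircle(np.float32(P))); 
big(V<60,(200,30,280,118),12,'flatmat')
big((S<50)&(V>110),(310,35,390,105),52,'dome')
print('rim',onz('wrist',[[194,159],[262,159],[229,124],[229,194]],80,s))
print('holder top',onz('wrist',[[323,135],[378,133],[380,187],[325,190]],78,s))
print('pad',onz('wrist',[[65,130]],15,s))
```

```text
flatmat (array([583.4,  71. ]), array([65.9, 49.8]), 8.6) px [216  43] [266 111] circ ((583.7489013671875, 71.1233901977539), 40.75001525878906)
dome (array([599. , -31.4]), array([47.3, 47.2]), 13.0) px [324  44] [381  99] circ ((599.0146484375, -31.474199295043945), 32.284568786621094)
rim [[508.44281915  86.20381937]
 [515.47633682  29.66446799]
 [540.05130154  59.82708002]
 [483.14015208  53.45668909]]
holder top [[541.34258985 -15.2016222 ]
 [550.45966735 -57.76951134]
 [507.57904202 -67.66582836]
 [497.69059285 -23.90825591]]
pad [[516.33673453 272.25483418]]
```

```bash
python3 -m handwheel '[[2.45,-3.6,0,0,0,0],[2.5,-3.65,0,0,0,0],[0,0,4.5,0,0,0],[0,0,4.5,0,0,0],[0,0,4.5,0,0,0],[0,0,3.5,0,0,0],[0,0,2.3,0,0,0],[0,0,0,0,0,0]]'
python3 -m handwheel '[[0,0,0,0,0,0],[0,0,0,0,0,0],[0,0,0,0,0,0],[0,0,0,0,0,0],[0,0,0,0,0,0],[0,0,0,0,0,0],[0,0,0,0,0,0],[0,0,0,0,0,0]]' 0
python3 - <<'E'
from h import *
cv2.imwrite('pics/w2.png',cv2.resize(np.hstack([read_camera('wrist'),read_camera('scene')])[:,:,::-1],(800,300)))
s=observe();a=np.radians(-9.2); b=np.array([476.3,-330.3]); u=np.array([np.cos(a),np.sin(a)])
print(b+55*u,b-55*u); tool(s,[*(b+55*u),250],98.95)
E
```

```text
t: 2.6
tcp_pos: [509.8, 54.6, 35.2]
eef_rot: [-3.132, -0.25, 0.008]
force: [-0.3, -0.1, 0.4]
width: 1.0
gripper_force: 0.0
t: 3.4
tcp_pos: [512.8, 55.8, 40.7]
eef_rot: [3.131, 0.248, 0.005]
force: [-1.0, -0.6, 6.7]
width: 0.662
gripper_force: 64.2
[ 530.59249458 -339.09346532] [ 422.00750542 -321.50653468]
shift cm [ -4.4   39.29 -20.92]
tool y deg -80.9 z [ 0.003  0.    -1.   ]
turn about tool z rad 0.002
```

View pics/w2.png

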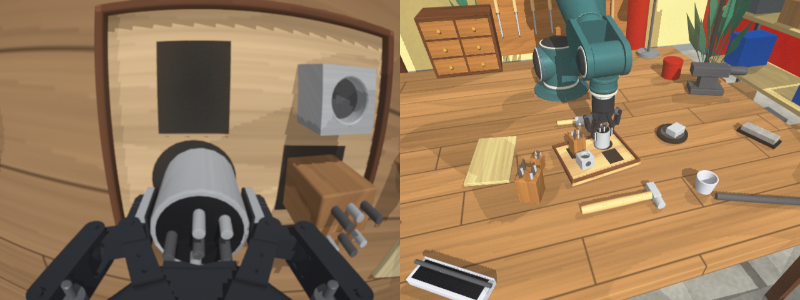

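```bash
python3 -m handwheel '[[0,0,-3,0,0,0],[0,0,-4.7,0,0,0],[0,0,-4.7,0,0,0],[0,0,-0.6,0,0,0],[-0.5,4.3,0,0,0,0],[-0.5,4.4,0,0,0,0],[-0.5,4.4,0,0,0,0],[-0.5,4.4,0,0,0,0]]'
python3 -m handwheel '[[-0.5,4.4,0,0,0,0],[-0.5,4.4,0,0,0,0],[-0.5,4.4,0,0,0,0],[-0.5,4.4,0,0,0,0],[-0.4,4.2,0,0,0,0],[0,0,4,0,0,0],[0,0,4,0,0,0],[0,0,0,0,0,0]]'
python3 -c "
from h import *
s=observe();tool(s,[530.6,-339.1,41],98.95);print(s['tcp_pos'],s['force'])"
```

```text
t: 4.3
tcp_pos: [519.1, -121.8, 168.8]
eef_rot: [3.131, 0.249, 0.002]
force: [1.0, -0.0, -1.6]
width: 0.663
gripper_force: 65.2
t: 5.1
tcp_pos: [527.5, -338.0, 82.9]
eef_rot: [-3.127, -0.247, 0.01]
force: [-0.2, 0.6, -3.3]
width: 0.659
gripper_force: 65.2
shift cm [0.31 0.18 4.19]
tool y deg -81.0 z [-0.007  0.005 -1.   ]
turn about tool z rad 0.001
[ 527.54916613 -337.98233587   82.88327426] [-0.19118233  0.58533955 -3.32029434]
```

```bash
python3 -m handwheel '[[0,0,1.5,0,0,0],[0.2,0,1.3,0,0,0],[0,0,0.5,0,0,0],[0,0,0.5,0,0,0],[0,0,0,0,0,0],[0,0,0,0,0,0],[0,0,0,0,0,0],[0,0,0,0,0,0]]'
```

```text
t: 5.9
tcp_pos: [532.1, -338.8, 50.8]
eef_rot: [3.131, 0.248, 0.001]
force: [-0.5, -0.2, -2.2]
width: 0.668
gripper_force: 65.2
```

```bash
python3 -m handwheel '[[0,0,0.4,0,0,0],[0,0,0.3,0,0,0],[0,0,0.2,0,0,0],[0,0,0.1,0,0,0],[0,0,0,0,0,0],[0,0,0,0,0,0],[0,0,0,0,0,0],[0,0,0,0,0,0]]'
```

```text
t: 6.7
tcp_pos: [531.8, -338.7, 40.8]
eef_rot: [-3.132, -0.248, 0.0]
force: [-4.5, 2.4, 7.2]
width: 0.663
gripper_force: 66.3
```

Contact (+10 N). Open, then lift and go toward the holder.

```bash
python3 -m handwheel '[[0,0,0,0,0,0],[0,0,0,0,0,0],[0,0,0,0,0,0],[0,0,0,0,0,0],[0,0,-2,0,0,0],[0,0,-4,0,0,0],[0,0,-4,0,0,0],[0,0,-3,0,0,0]]' 100
python3 - <<'E'
from h import *
s=observe(); tool(s,[524.3,-42,171],101.5); print(s['tcp_pos'])
im=read_camera('scene')[:,:,::-1]; cv2.imwrite('pics/s3.png',im[120:420,80:480])
E
```

```text
t: 7.5
tcp_pos: [532.1, -338.9, 173.0]
eef_rot: [3.131, 0.248, 0.002]
force: [-1.1, -0.5, -0.1]
width: 1.004
gripper_force: 0.0
shift cm [  3.89 -29.44   0.17]
tool y deg -81.0 z [ 0.002 -0.001 -1.   ]
turn about tool z rad -0.043
[ 532.14972275 -338.8905417   173.02181136]
```

View pics/s3.png

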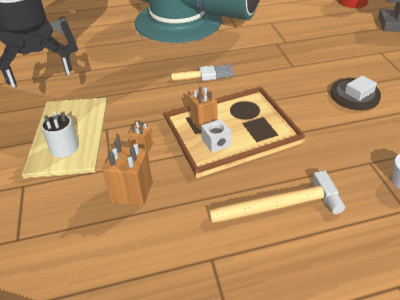

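```bash
python3 -m handwheel '[[0.5,-3.6,0,0,0,0],[0.5,-4.3,0,0,0,0],[0.55,-4.3,0,0,0,0],[0.55,-4.3,0,0,0,0],[0.55,-4.3,0,0,0,0],[0.6,-4.3,0,0,0,0],[0.6,-4.3,0,0,0,0],[0,0,0,0,0,-0.045]]'
python3 -m handwheel '[[0,0,2.5,0,0,0],[0,0,4,0,0,0],[0,0,3.5,0,0,0],[0,0,2,0,0,0],[0,0,1.0,0,0,0],[0,0,0.4,0,0,0],[0,0,0,0,0,0],[0,0,0,0,0,0]]'
python3 -m handwheel '[[0,0,0,0,0,0],[0,0,0,0,0,0],[0,0,0,0,0,0],[0,0,0,0,0,0],[0,0,0,0,0,0],[0,0,0,0,0,0],[0,0,0,0,0,0],[0,0,0,0,0,0]]' 0
python3 -c "
from h import *
s=observe();tool(s,[422,-321.5,168])"
```

```text
t: 8.35
tcp_pos: [523.5, -38.4, 170.3]
eef_rot: [-3.124, -0.324, -0.001]
force: [0.2, -1.0, -0.1]
width: 0.999
gripper_force: 0.0
t: 9.15
tcp_pos: [524.4, -42.4, 37.5]
eef_rot: [3.125, 0.318, 0.003]
force: [-0.0, -0.6, 0.6]
width: 1.001
gripper_force: 0.0
t: 9.95
tcp_pos: [524.1, -42.4, 37.0]
eef_rot: [3.125, 0.318, 0.002]
force: [-0.7, 0.1, 5.4]
width: 0.531
gripper_force: 62.3
shift cm [-15.61  25.29 -13.11]
tool y deg -78.4 z [ 0.001 -0.    -1.   ]
```

```bash
python3 -m handwheel '[[0,0,-3,0,0,0],[0,0,-4,0,0,0],[0,0,-3,0,0,0],[-1.6,2.6,0,0,0,0],[-2.3,3.7,0,0,0,0],[-2.3,3.7,0,0,0,0],[-2.3,3.7,0,0,0,0],[-2.3,3.7,0,0,0,0]]'
python3 -m handwheel '[[-2.3,3.7,0,0,0,0],[-2.5,4.2,0,0,0,0],[0,0,3,0,0,0],[0,0,3,0,0,0],[0,0,2,0,0,0],[0,0,0.5,0,0,0],[0,0,0,0,0,0],[0,0,0,0,0,0]]'
python3 -m handwheel '[[0,0,0.4,0,0,0],[0,0,0.4,0,0,0],[0,0,0.3,0,0,0],[0,0,0.2,0,0,0],[0,0,0.1,0,0,0],[0,0,0.1,0,0,0],[0,0,0,0,0,0],[0,0,0,0,0,0]]'
```

```text
t: 10.75
tcp_pos: [451.9, -235.9, 136.2]
eef_rot: [-3.125, -0.318, 0.0]
force: [1.6, 1.5, -2.7]
width: 0.533
gripper_force: 62.5
t: 11.55
tcp_pos: [422.4, -321.8, 52.5]
eef_rot: [3.124, 0.318, 0.001]
force: [-0.5, 0.6, -2.4]
width: 0.53
gripper_force: 62.6
t: 12.35
tcp_pos: [421.9, -321.6, 37.0]
eef_rot: [-3.125, -0.318, 0.0]
force: [-4.1, 3.9, 6.6]
width: 0.531
gripper_force: 63.4
```

```bash
python3 -m handwheel '[[0,0,0,0,0,0],[0,0,0,0,0,0],[0,0,0,0,0,0],[0,0,0,0,0,0],[0,0,-2,0,0,0],[0,0,-4,0,0,0],[0,0,-4,0,0,0],[0,0,-4,0,0,0]]' 100
python3 -m handwheel '[[0,0,-3,0,0,-0.15],[0,0,-3,0,0,-0.15],[0,0,-1,0,0,-0.15],[0,0,0,0,0,-0.15],[0,0,0,0,0,-0.15],[0,0,0,0,0,-0.15],[0,0,0,0,0,0],[0,0,0,0,0,0]]'
python3 -c "
from h import *
s=observe();tool(s,[490,320,230],204);print(s['joints'])"
```

```text
t: 13.15
tcp_pos: [421.7, -321.4, 177.8]
eef_rot: [-3.125, -0.318, 0.0]
force: [-0.4, -0.2, 0.0]
width: 1.0
gripper_force: 0.0
t: 13.95
tcp_pos: [421.9, -321.6, 246.3]
eef_rot: [-2.68, -1.639, 0.0]
force: [0.8, -0.4, -0.6]
width: 1.0
gripper_force: 0.0
shift cm [ 60.22 -23.14   1.63]
tool y deg -27.1 z [-0.  0. -1.]
turn about tool z rad -0.892
[-6.99388498e-01 -2.05094639e-01  1.72815907e+00 -2.97323517e-05
  1.61858176e+00 -2.26677034e-01]
```

```bash
python3 -m handwheel '[[4.3,-1.65,0,0,0,0],[4.3,-1.65,0,0,0,0],[4.3,-1.65,0,0,0,0],[4.3,-1.65,0,0,0,0],[4.3,-1.65,0,0,0,0],[4.3,-1.65,0,0,0,0],[4.3,-1.65,0,0,0,0],[4.3,-1.65,0,0,0,0]]'
python3 -m handwheel '[[4.3,-1.65,0,0,0,0],[4.3,-1.65,0,0,0,0],[4.3,-1.65,0,0,0,0],[4.3,-1.65,0,0,0,0],[4.3,-1.65,0,0,0,0],[4.3,-1.65,0,0,0,0],[0,0,0,0,0,-0.15],[0,0,0,0,0,-0.15]]'
python3 -m handwheel '[[0,0,0,0,0,-0.15],[0,0,0,0,0,-0.15],[0,0,0,0,0,-0.15],[0,0,0,0,0,-0.15],[0,0,0,0,0,0],[0,0,0,0,0,0],[0,0,0,0,0,0],[0,0,0,0,0,0]]'
python3 - <<'E'
from h import *
s=observe(); im=read_camera('wrist')[:,:,::-1]; cv2.imwrite('pics/w4.png',im); np.save('w4.npy',s,allow_pickle=True)
tool(s,[513,340,100],204); print(s['tcp_pos'],s['joints'])
E
```

```text
t: 14.75
tcp_pos: [459.0, 46.9, 246.6]
eef_rot: [2.68, 1.639, 0.001]
force: [0.3, -0.8, 0.2]
width: 1.005
gripper_force: 0.0
t: 15.55
tcp_pos: [487.0, 321.3, 245.6]
eef_rot: [-2.397, -2.031, 0.002]
force: [-0.1, -0.7, 0.1]
width: 0.997
gripper_force: 0.0
t: 16.35
tcp_pos: [487.3, 319.9, 246.3]
eef_rot: [-1.698, -2.643, 0.0]
force: [-0.7, -0.5, -0.0]
width: 1.007
gripper_force: 0.0
shift cm [ 0.76  3.18 14.63]
tool y deg 24.6 z [-0.  0. -1.]
turn about tool z rad 0.010
[487.27218814 319.9022023  246.3116901 ] [ 5.37177064e-01 -8.80810017e-02  1.62365597e+00  9.45601310e-06
  1.60602479e+00  1.08175989e-01]
```

View pics/w4.png

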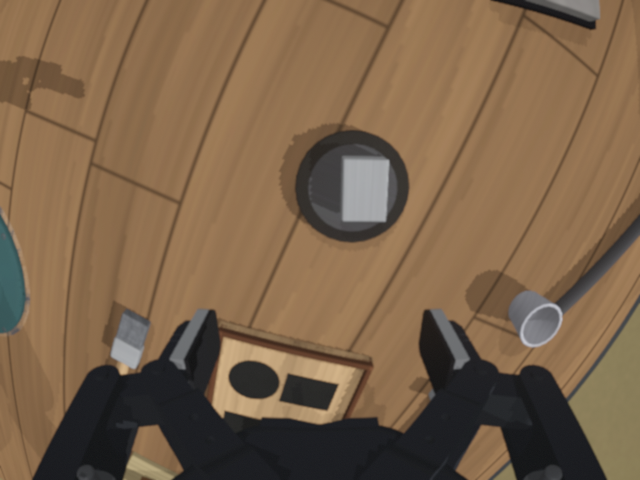

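The flat block's top shows at about (365,189), pad outline centred near (352,186).

Run:
```python
from h import *
s=np.load('w4.npy',allow_pickle=True).item(); im=cv2.imread('pics/w4.png'); H,S,V=cv2.split(cv2.cvtColor(im,cv2.COLOR_BGR2HSV))
def big(mask,box,z,name):
    x0,y0,x1,y1=box; k=np.zeros(V.shape,np.uint8); k[y0:y1,x0:x1]=mask[y0:y1,x0:x1]*255
    c=max(cv2.findContours(k,cv2.RETR_EXTERNAL,cv2.CHAIN_APPROX_NONE)[0],key=cv2.contourArea)[:,0]
    P=onz('wrist',c,z,s); r=rect(P); print(name,r,c.min(0),c.max(0),cv2.fitEllipse(np.float32(P))); return r
f=big((S<60)&(V>135),(330,140,400,240),41,'flat')
big((S<90)&(V<125),(290,120,420,250),15,'pad')
for p in [(353,186),(318,190),(302,186),(293,180),(365,190)]: print(p,cv2.cvtColor(im,cv2.COLOR_BGR2HSV)[p[1],p[0]])
tool(s,[*f[0],30],f[2]+90)
# pot mat/flat mat seen here
big(V<60,(280,370,340,412),12,'flatmat'); big(V<60,(225,355,279,400),12,'potmat')
```

```text
flat (array([521.8, 349.5]), array([60.1, 43.2]), -65.1) [343 159] [388 220] ((521.6429443359375, 349.2583923339844), (48.678409576416016, 71.96449279785156), 24.04437255859375)
pad (array([514. , 342.6]), array([116.3, 116.1]), 24.6) [296 131] [408 241] ((513.686767578125, 342.5033264160156), (115.83069610595703, 116.30690002441406), 52.693458557128906)
(353, 186) [105   6 172]
(318, 190) [ 0  8 64]
(302, 186) [13 34 52]
(293, 180) [ 15 115 113]
(365, 190) [105   6 172]
shift cm [ 1.26  4.37 21.63]
tool y deg 24.6 z [-0.  0. -1.]
turn about tool z rad -0.006
flatmat (array([583.5,  71.4]), array([65.5, 49.1]), 8.8) [281 375] [336 408] ((583.2721557617188, 71.61666107177734), (53.812503814697266, 79.8205337524414), 98.7933578491211)
potmat (array([509.7,  59.8]), array([64.6, 62.8]), 27.7) [230 362] [277 397] ((509.7312927246094, 59.868587493896484), (62.82932662963867, 64.03194427490234), 95.20682525634766)
```

```bash
python3 -m handwheel '[[1.25,4.35,0,0,0,0],[0,0,4.6,0,0,0],[0,0,4.6,0,0,0],[0,0,4.6,0,0,0],[0,0,4.6,0,0,0],[0,0,2,0,0,0],[0,0,0,0,0,0],[0,0,0,0,0,0]]'
python3 -m handwheel '[[0,0,1,0,0,0],[0,0,0.7,0,0,0],[0,0,0.4,0,0,0],[0,0,0.3,0,0,0],[0,0,0,0,0,0],[0,0,0,0,0,0],[0,0,0,0,0,0],[0,0,0,0,0,0]]'
python3 -m handwheel '[[0,0,0,0,0,0],[0,0,0,0,0,0],[0,0,0,0,0,0],[0,0,0,0,0,0],[0,0,0,0,0,0],[0,0,0,0,0,0],[0,0,0,0,0,0],[0,0,0,0,0,0]]' 0
```

```text
t: 17.2
tcp_pos: [521.9, 349.7, 43.3]
eef_rot: [1.695, 2.645, 0.001]
force: [0.7, 0.6, 0.1]
width: 0.998
gripper_force: 0.0
t: 18.0
tcp_pos: [521.7, 349.5, 18.6]
eef_rot: [1.694, 2.646, 0.0]
force: [0.8, -0.1, 0.3]
width: 0.997
gripper_force: 0.0
t: 18.8
tcp_pos: [521.8, 349.6, 18.7]
eef_rot: [1.694, 2.646, 0.001]
force: [1.6, -0.1, 5.4]
width: 0.5
gripper_force: 62.9
```

```bash
python3 -m handwheel '[[0,0,-1,0,0,0],[0,0,-3,0,0,0],[0,0,-4,0,0,0],[0,0,0,0,0,-0.15],[0,0,0,0,0,-0.15],[0,0,0,0,0,-0.15],[0,0,0,0,0,-0.15],[0,0,0,0,0,-0.15]]'
python3 -m handwheel '[[0,0,0,0,0,-0.15],[0,0,0,0,0,-0.15],[0,0,0,0,0,-0.15],[0,0,0,0,0,-0.10],[0,0,0,0,0,0],[0,0,0,0,0,0],[0,0,0,0,0,0],[0,0,0,0,0,0]]'
python3 -c "
from h import *
s=observe();tool(s,[583.2,71.2,100],98.95);print(s['joints'],s['width'],s['force'])"
```

```text
t: 19.6
tcp_pos: [521.1, 349.2, 98.0]
eef_rot: [-0.597, -3.083, 0.001]
force: [-0.3, -0.1, -3.5]
width: 0.506
gripper_force: 62.5
t: 20.4
tcp_pos: [521.5, 349.4, 98.3]
eef_rot: [0.251, -3.131, 0.0]
force: [-0.1, 0.1, -3.5]
width: 0.505
gripper_force: 62.5
shift cm [ -1.67 -28.45  -0.17]
tool y deg 99.1 z [-0. -0. -1.]
turn about tool z rad 0.003
[ 5.49720291e-01  8.09512411e-02  1.69795673e+00  8.36439279e-06
  1.36286003e+00 -1.18075026e+00] 0.5052123757895526 [-0.14051336  0.12698874 -3.48646277]
```

```bash
python3 -m handwheel '[[-0.2,-2.5,0,0,0,0],[-0.25,-4.5,0,0,0,0],[-0.25,-4.7,0,0,0,0],[-0.25,-4.7,0,0,0,0],[-0.25,-4.7,0,0,0,0],[-0.25,-4.5,0,0,0,0],[-0.2,-2.85,0,0,0,0],[0,0,0,0,0,0]]'
python3 -m handwheel '[[0,0,3,0,0,0],[0,0,2.5,0,0,0],[0,0,1,0,0,0],[0,0,0.5,0,0,0],[0,0,0,0,0,0],[0,0,0,0,0,0],[0,0,0,0,0,0],[0,0,0,0,0,0]]'
python3 -c "
from h import *
s=observe();tool(s,[583.2,71.2,15.7],98.95);print(s['tcp_pos'])"
```

```text
t: 21.2
tcp_pos: [584.0, 68.1, 98.4]
eef_rot: [-0.246, 3.132, -0.001]
force: [0.6, 0.0, -3.5]
width: 0.504
gripper_force: 62.7
t: 22.0
tcp_pos: [583.9, 71.4, 29.1]
eef_rot: [-0.253, 3.13, 0.0]
force: [-0.4, 0.3, -3.6]
width: 0.501
gripper_force: 62.5
shift cm [ 0.07 -0.01  1.34]
tool y deg 99.2 z [ 0.001  0.    -1.   ]
turn about tool z rad 0.005
[583.8779791   71.38399397  29.14091772]
```

```bash
python3 -m handwheel '[[0.05,0,0.5,0,0,0.003],[0,0,0.4,0,0,0],[0,0,0.2,0,0,0],[0,0,0.1,0,0,0],[0,0,0.1,0,0,0],[0,0,0,0,0,0],[0,0,0,0,0,0],[0,0,0,0,0,0]]'
python3 -m handwheel '[[0,0,0,0,0,0],[0,0,0,0,0,0],[0,0,0,0,0,0],[0,0,0,0,0,0],[0,0,-2,0,0,0],[0,0,-4.5,0,0,0],[0,0,-4.5,0,0,0],[0,0,-4,0,0,0]]' 100
python3 -m handwheel '[[-2,2,-2,0,0,0],[-2,2,0,0,0,0],[-2,2,0,0,0,0],[0,0,0,0,0,0],[0,0,0,0,0,0],[0,0,0,0,0,0],[0,0,0,0,0,0],[0,0,0,0,0,0]]'
python3 - <<'E'
from h import *
s=observe(); im=read_camera('wrist')[:,:,::-1]; cv2.imwrite('pics/w5.png',im); np.save('w5.npy',s,allow_pickle=True); print(s['tcp_pos'])
E
```

```text
t: 22.8
tcp_pos: [583.1, 71.2, 15.7]
eef_rot: [-0.248, 3.132, -0.0]
force: [-6.0, -0.4, 5.5]
width: 0.503
gripper_force: 63.6
t: 23.6
tcp_pos: [583.0, 71.2, 167.6]
eef_rot: [-0.248, 3.131, -0.0]
force: [1.0, -0.3, -0.6]
width: 0.998
gripper_force: 0.0
t: 24.4
tcp_pos: [632.6, 139.4, 185.5]
eef_rot: [-0.247, 3.132, -0.0]
force: [0.5, -0.2, 0.0]
width: 0.998
gripper_force: 0.0
[632.64521475 139.39226945 185.52368795]
```

View pics/w5.png

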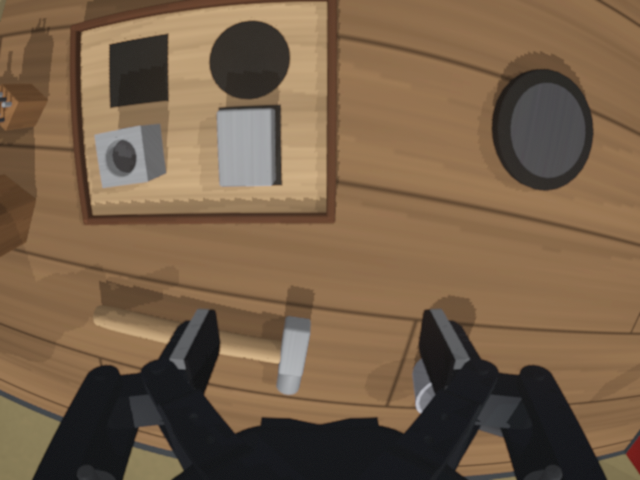

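The flat block sits on its mat at about (247,146); pot mat (250,60), holder mat (139,70), dome (128,155) and pad (543,129) all clear.

Run:
```python
from h import *
s=np.load('w5.npy',allow_pickle=True).item(); im=cv2.imread('pics/w5.png'); H,S,V=cv2.split(cv2.cvtColor(im,cv2.COLOR_BGR2HSV))
def big(mask,box,z,name):
    x0,y0,x1,y1=box; k=np.zeros(V.shape,np.uint8); k[y0:y1,x0:x1]=mask[y0:y1,x0:x1]*255
    c=max(cv2.findContours(k,cv2.RETR_EXTERNAL,cv2.CHAIN_APPROX_NONE)[0],key=cv2.contourArea)[:,0]
    P=onz('wrist',c,z,s); print(name,rect(P),c.min(0),c.max(0),np.round(cv2.fitEllipse(np.float32(P))[0],1))
big((S<60)&(V>150),(205,95,290,195),38,'flat')
big((S<60)&(V>150),(85,115,170,195),52,'dome')
big(V<60,(100,25,175,113),12,'holdermat'); big(V<60,(200,15,300,100),12,'potmat')
big((S<110)&(V<100),(480,62,610,200),15,'pad')
tool(s,[598.9,-31.4,20],101.5)
```

```text
flat (array([583.6,  70.7]), array([61., 43.]), 8.6) [216 110] [271 186] [583.7  70.7]
dome (array([599.8, -31.9]), array([46.7, 46.1]), 13.0) [ 94 126] [147 187] [600.  -31.7]
holdermat (array([526. , -43.3]), array([59.1, 58.7]), 9.0) [110  35] [166 105] [525.9 -42.9]
potmat (array([509.8,  59.3]), array([66.3, 65.2]), 8.8) [211  22] [287  97] [509.8  59.5]
pad (array([515.3, 338. ]), array([122.4, 117.1]), -70.4) [492  69] [593 190] [514.8 337.9]
shift cm [  6.02 -16.34  16.55]
tool y deg 99.0 z [ 0. -0. -1.]
turn about tool z rad -0.043
```

```bash
python3 -m handwheel '[[1.5,-4.1,0,0,0,0],[1.5,-4.1,0,0,0,0],[1.5,-4.1,0,0,0,0],[1.5,-4.1,0,0,0,0],[0,0,0,0,0,-0.07],[0,0,4,0,0,0],[0,0,4,0,0,0],[0,0,3,0,0,0]]'
python3 -m handwheel '[[0,0,3,0,0,0],[0,0,1.5,0,0,0],[0,0,0.8,0,0,0],[0,0,0.4,0,0,0],[0,0,0,0,0,0],[0,0,0,0,0,0],[0,0,0,0,0,0],[0,0,0,0,0,0]]'
python3 -m handwheel '[[0,0,0,0,0,0],[0,0,0,0,0,0],[0,0,0,0,0,0],[0,0,0,0,0,0],[0,0,0,0,0,0],[0,0,0,0,0,0],[0,0,0,0,0,0],[0,0,0,0,0,0]]' 0
python3 -c "
from h import *
s=observe();tool(s,[514,340.5,100])"
```

```text
t: 25.25
tcp_pos: [598.6, -31.8, 73.2]
eef_rot: [0.357, -3.12, -0.0]
force: [0.3, -0.1, -1.1]
width: 1.002
gripper_force: 0.0
t: 26.05
tcp_pos: [599.7, -31.5, 19.0]
eef_rot: [-0.358, 3.12, -0.0]
force: [0.2, 0.7, 0.1]
width: 0.998
gripper_force: 0.0
t: 26.85
tcp_pos: [599.5, -31.4, 18.6]
eef_rot: [-0.358, 3.121, 0.0]
force: [-1.7, 2.3, 5.7]
width: 0.528
gripper_force: 63.2
shift cm [-0.09 38.16 -8.14]
tool y deg 103.1 z [ 0.  0. -1.]
```

```bash
python3 -m handwheel '[[0,0,-2,0,0,0],[0,0,-3.5,0,0,0],[0,0,-2.5,0,0,0],[0,2.5,0,0,0,0],[0,4.4,0,0,0,0],[0,4.6,0,0,0,0],[0,4.6,0,0,0,0],[0,4.6,0,0,0,0]]'
python3 -m handwheel '[[0,4.6,0,0,0,0],[0,4.6,0,0,0,0],[-0.1,4.6,0,0,0,0],[0,3.6,0,0,0,0],[0,0,2,0,0,0],[0,0,3,0,0,0],[0,0,1.2,0,0,0],[0,0,0,0,0,0]]'
python3 -m handwheel '[[0,0,0.5,0,0,0],[0,0,0,0,0,0],[0,0,0,0,0,0],[0,0,0,0,0,0],[0,0,0,0,0,0],[0,0,0,0,0,0],[0,0,0,0,0,0],[0,0,0,0,0,0]]'
python3 -c "
from h import *
s=observe();tool(s,[514,340.5,21.6]);print(s['tcp_pos'])"
```

```text
t: 27.65
tcp_pos: [551.5, 171.5, 97.5]
eef_rot: [0.357, -3.12, 0.001]
force: [0.9, -0.7, -5.3]
width: 0.532
gripper_force: 63.2
t: 28.45
tcp_pos: [513.0, 339.0, 33.8]
eef_rot: [0.357, -3.117, 0.003]
force: [-0.0, 0.1, -4.6]
width: 0.53
gripper_force: 63.3
t: 29.25
tcp_pos: [514.2, 339.9, 31.3]
eef_rot: [-0.358, 3.121, 0.0]
force: [-0.7, -0.2, -4.8]
width: 0.531
gripper_force: 63.5
shift cm [0.   0.06 0.97]
tool y deg 103.1 z [ 0.  0. -1.]
[514.18271386 339.90144841  31.34785026]
```

```bash
python3 -m handwheel '[[0,0.05,0.4,0,0,0],[0,0,0.3,0,0,0],[0,0,0.2,0,0,0],[0,0,0.1,0,0,0],[0,0,0,0,0,0],[0,0,0,0,0,0],[0,0,0,0,0,0],[0,0,0,0,0,0]]'
python3 -m handwheel '[[0,0,0,0,0,0],[0,0,0,0,0,0],[0,0,0,0,0,0],[0,0,0,0,0,0],[0,0,-2,0,0,0],[0,0,-4.5,0,0,0],[0,0,-4.5,0,0,0],[0,0,-4.5,0,0,0]]' 100
python3 - <<'E'
from h import *
s=observe();tool(s,[531.9,-338.7,190],101.6);print(s['joints'])
top=read_camera('top')[:,:,::-1]; cv2.imwrite('pics/t6.png',top)
cv2.imwrite('pics/t6c.png',cv2.resize(top[180:400],(800,275)))
E
```

```text
t: 30.05
tcp_pos: [514.0, 340.3, 21.6]
eef_rot: [0.358, -3.121, 0.0]
force: [-4.5, -2.5, 3.3]
width: 0.531
gripper_force: 64.2
t: 30.85
tcp_pos: [513.9, 340.2, 178.1]
eef_rot: [0.358, -3.121, 0.0]
force: [-0.2, 0.0, -1.2]
width: 1.0
gripper_force: 0.0
shift cm [ 13.6  -66.54  -1.19]
tool y deg 103.1 z [-0. -0. -1.]
turn about tool z rad 0.026
[ 5.43402785e-01  7.98819817e-03  1.64087147e+00 -1.11612973e-05
  1.49275267e+00 -1.25553283e+00]
```

View pics/t6c.png

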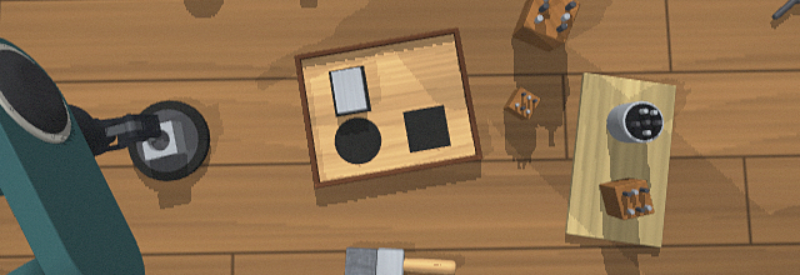

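Pot (636,122) and holder (628,200) stand on the board, flat block on its mat, dome on the pad. Now the pot.

```bash
python3 -m handwheel '[[0.9,-4.4,-1,0,0,0],[0.9,-4.5,0,0,0,0],[0.9,-4.5,0,0,0,0],[0.9,-4.5,0,0,0,0],[0.9,-4.5,0,0,0,0],[0.9,-4.5,0,0,0,0],[0.9,-4.5,0,0,0,0],[0.9,-4.5,0,0,0,0]]'
python3 -m handwheel '[[0.9,-4.5,0,0,0,0],[0.9,-4.5,0,0,0,0],[0.9,-4.5,0,0,0,0],[0.9,-4.5,0,0,0,0],[0.9,-4.5,0,0,0,0],[0.9,-4.5,0,0,0,0],[1,-3.6,0,0,0,0],[0,0,0,0,0,0]]'
python3 - <<'E'
from h import *
s=observe();tool(s,[531.9,-338.7,40.8],101.6);print(s['tcp_pos'],s['joints'])
top=cv2.imread('pics/t6.png'); H,S,V=cv2.split(cv2.cvtColor(top,cv2.COLOR_BGR2HSV))
E
```

```text
t: 31.7
tcp_pos: [524.9, -27.5, 186.4]
eef_rot: [-0.358, 3.12, -0.0]
force: [-0.1, 0.2, 0.1]
width: 0.999
gripper_force: 0.0
t: 32.5
tcp_pos: [531.3, -342.0, 185.4]
eef_rot: [0.352, -3.121, 0.0]
force: [-0.0, 0.5, 0.3]
width: 1.001
gripper_force: 0.0
shift cm [-0.14  0.31 14.46]
tool y deg 102.9 z [-0.001 -0.    -1.   ]
turn about tool z rad 0.022
[ 531.29110297 -341.972062    185.4371216 ] [-6.11952423e-01  3.87744138e-02  1.59750790e+00 -7.07988287e-04
  1.50577850e+00 -2.40752234e+00]
```

```bash
python3 -m handwheel '[[0,0,3,0,0,0],[0,0.1,4.5,0,0,0],[0,0,4,0,0,0],[0,0,2,0,0,0],[0,0,0.8,0,0,0],[0,0,0.4,0,0,0],[0,0,0,0,0,0],[0,0,0,0,0,0]]'
python3 -m handwheel '[[0,0,0,0,0,0],[0,0,0,0,0,0],[0,0,0,0,0,0],[0,0,0,0,0,0],[0,0,0,0,0,0],[0,0,0,0,0,0],[0,0,0,0,0,0],[0,0,0,0,0,0]]' 0
python3 - <<'E'
from h import *
s=observe();tool(s,[509.5,59.4,160],98.95)
E
```

```text
t: 33.3
tcp_pos: [532.4, -337.5, 40.8]
eef_rot: [-0.358, 3.12, -0.002]
force: [0.5, -0.0, 0.0]
width: 0.995
gripper_force: 0.0
t: 34.1
tcp_pos: [532.2, -337.5, 40.5]
eef_rot: [-0.357, 3.12, -0.002]
force: [-0.7, 1.2, 6.0]
width: 0.665
gripper_force: 64.0
shift cm [ -6.78  39.17 -11.99]
tool y deg 103.1 z [ 0.001 -0.001 -1.   ]
turn about tool z rad 0.072
```

```bash
python3 -m handwheel '[[0,0,-2.5,0,0,0],[0,0,-4.5,0,0,0],[0,0,-4,0,0,0],[0,0,-1,0,0,0],[-0.5,2.7,0,0,0,0],[-0.75,4.4,0,0,0,0],[-0.8,4.6,0,0,0,0],[-0.8,4.6,0,0,0,0]]'
python3 -m handwheel '[[-0.8,4.6,0,0,0,0],[-0.8,4.6,0,0,0,0],[-0.8,4.6,0,0,0,0],[-0.8,4.6,0,0,0,0],[-0.7,4.4,0,0,0,0],[0,0,3,0,0,0],[0,0,3.5,0,0,0],[0,0,2,0,0,0]]'
python3 -m handwheel '[[0,0,1,0,0,0],[0,0,0.5,0,0,0],[0,0,0,0,0,0],[0,0,0,0,0,0],[0,0,0,0,0,0],[0,0,0,0,0,0],[0,0,0,0,0,0],[0,0,0,0,0,0]]'
python3 - <<'E'
from h import *
s=observe();tool(s,[509.5,59.4,40.5],98.95);print(s['tcp_pos'])
im=read_camera('wrist')[:,:,::-1]; cv2.imwrite('pics/w7.png',im); np.save('w7.npy',s,allow_pickle=True)
E
```

```text
t: 34.9
tcp_pos: [522.0, -170.5, 158.5]
eef_rot: [0.356, -3.121, -0.001]
force: [0.5, -0.1, -1.3]
width: 0.667
gripper_force: 64.8
t: 35.7
tcp_pos: [507.7, 59.4, 71.1]
eef_rot: [0.359, -3.118, -0.0]
force: [-0.3, -0.3, -1.6]
width: 0.665
gripper_force: 65.1
t: 36.5
tcp_pos: [509.2, 58.9, 59.5]
eef_rot: [-0.358, 3.121, -0.0]
force: [0.8, 0.2, -1.5]
width: 0.666
gripper_force: 65.1
shift cm [-0.04  0.04  1.9 ]
tool y deg 103.1 z [ 0.  0. -1.]
turn about tool z rad 0.072
[509.18342778  58.94303683  59.52163646]
```

View pics/w7.png

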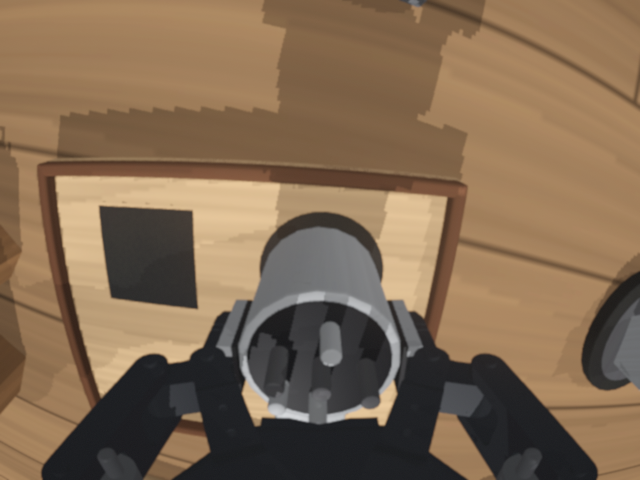

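The pot hangs above its mat, rim ellipse (241..400, 293..421), mat crescent visible at (320,220).

Run:
```python
from h import *
s=np.load('w7.npy',allow_pickle=True).item()
P=onz('wrist',[[241,352],[400,352],[320,292],[320,421]],99,s); print(P,'\nx-mid',P[2:].mean(0),'y-mid',P[:2].mean(0))
```

```text
[[507.5471202   30.33531775]
 [495.18269535  83.71635619]
 [478.15084672  51.39575036]
 [534.5596925   64.59702785]] 
x-mid [506.35526961  57.99638911] y-mid [501.36490777  57.02583697]
```

```bash
python3 -m handwheel '[[-0.15,0.05,0.8,0,0,0],[0,0,0.5,0,0,0],[0,0,0.3,0,0,0],[0,0,0.2,0,0,0],[0,0,0.1,0,0,0],[0,0,0,0,0,0],[0,0,0,0,0,0],[0,0,0,0,0,0]]'
python3 -m handwheel '[[0,0,0,0,0,0],[0,0,0,0,0,0],[0,0,0,0,0,0],[0,0,0,0,0,0],[0,0,-2,0,0,0],[0,0,-4,0,0,0],[0,0,-4.5,0,0,0],[0,0,-4.5,0,0,0]]' 100
python3 - <<'E'
from h import *
s=observe();tool(s,[421.9,-321.6,190],101.6)
E
```

```text
t: 37.35
tcp_pos: [510.5, 59.8, 40.5]
eef_rot: [-0.358, 3.121, 0.0]
force: [-2.6, 1.3, 2.0]
width: 0.66
gripper_force: 65.2
t: 38.15
tcp_pos: [510.1, 59.7, 191.9]
eef_rot: [0.358, -3.121, -0.0]
force: [0.1, -0.2, 0.0]
width: 0.999
gripper_force: 0.0
shift cm [ 17.21 -35.15   0.19]
tool y deg 103.1 z [-0. -0. -1.]
turn about tool z rad 0.026
```

```bash
python3 -m handwheel '[[1.9,-3.9,0,0,0,0],[1.9,-3.9,0,0,0,0],[1.9,-3.9,0,0,0,0],[1.9,-3.9,0,0,0,0],[1.9,-3.9,0,0,0,0],[1.9,-3.9,0,0,0,0],[1.9,-3.9,0,0,0,0],[1.9,-3.9,0,0,0,0]]'
python3 -m handwheel '[[2,-3.95,0,0,0,0],[0,0,0,0,0,0.026],[0,0,0,0,0,0],[0,0,3,0,0,0],[0,0,3,0,0,0],[0,0,0,0,0,0],[0,0,0,0,0,0],[0,0,0,0,0,0]]'
python3 - <<'E'
from h import *
s=observe();tool(s,[421.9,-321.6,37],101.6)
im=read_camera('wrist')[:,:,::-1]; cv2.imwrite('pics/w8.png',im)
E
```

```text
t: 38.95
tcp_pos: [432.2, -280.3, 190.5]
eef_rot: [-0.357, 3.121, -0.001]
force: [1.2, 0.2, 0.1]
width: 1.002
gripper_force: 0.0
t: 39.75
tcp_pos: [423.2, -321.5, 132.3]
eef_rot: [-0.318, 3.124, -0.002]
force: [-0.6, -0.5, 0.7]
width: 0.998
gripper_force: 0.0
shift cm [0.14 0.03 9.53]
tool y deg 101.6 z [ 0.002 -0.001 -1.   ]
turn about tool z rad 0.001
```

View pics/w8.png

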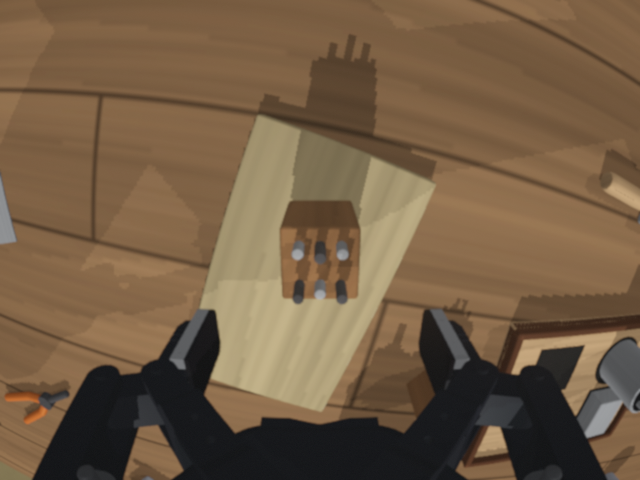

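The holder (320,255) is centred between the fingers and square with them. Grasp and carry to its mat.

```bash
python3 -m handwheel '[[0.1,0,3,0,0,0],[0,0,3.5,0,0,0],[0,0,2,0,0,0],[0,0,0.7,0,0,0],[0,0,0.3,0,0,0],[0,0,0,0,0,0],[0,0,0,0,0,0],[0,0,0,0,0,0]]'
python3 -m handwheel '[[0,0,0,0,0,0],[0,0,0,0,0,0],[0,0,0,0,0,0],[0,0,0,0,0,0],[0,0,0,0,0,0],[0,0,0,0,0,0],[0,0,0,0,0,0],[0,0,0,0,0,0]]' 0
python3 - <<'E'
from h import *
s=observe();tool(s,[525,-43,150],98.95);print(s['tcp_pos'])
E
```

```text
t: 40.6
tcp_pos: [421.9, -322.1, 36.4]
eef_rot: [-0.317, 3.124, -0.002]
force: [-0.4, -0.2, -0.5]
width: 0.998
gripper_force: 0.0
t: 41.4
tcp_pos: [421.6, -321.8, 35.6]
eef_rot: [-0.317, 3.125, -0.0]
force: [-1.0, 2.1, 5.4]
width: 0.532
gripper_force: 62.0
shift cm [-15.73  25.23 -11.44]
tool y deg 101.6 z [ 0. -0. -1.]
turn about tool z rad 0.046
[ 421.58883235 -321.79608708   35.63857708]
```

```bash
python3 -m handwheel '[[0,0,-2.5,0,0,0],[0,0,-4.5,0,0,0],[0,0,-4.5,0,0,0],[-1.6,2.6,0,0,0,0],[-2.4,3.8,0,0,0,0],[-2.5,4,0,0,0,0],[-2.5,4,0,0,0,0],[-2.5,4,0,0,0,0]]'
python3 -m handwheel '[[-2.5,4,0,0,0,0],[-1.7,2.8,0,0,0,0],[0,0,0,0,0,0.046],[0,0,3,0,0,0],[0,0,4,0,0,0],[0,0,2,0,0,0],[0,0,0,0,0,0],[0,0,0,0,0,0]]'
python3 - <<'E'
from h import *
s=observe();tool(s,[525.3,-43.1,35.6],98.95);print(s['tcp_pos'])
im=read_camera('wrist')[:,:,::-1]; cv2.imwrite('pics/w9.png',im); np.save('w9.npy',s,allow_pickle=True)
E
```

```text
t: 42.2
tcp_pos: [497.2, -116.6, 150.0]
eef_rot: [0.317, -3.125, -0.0]
force: [0.9, -0.0, -2.2]
width: 0.535
gripper_force: 62.5
t: 43.0
tcp_pos: [524.7, -43.4, 60.8]
eef_rot: [0.245, -3.132, -0.0]
force: [0.2, -0.7, -2.2]
width: 0.535
gripper_force: 62.3
shift cm [-0.06  0.02  2.52]
tool y deg 98.9 z [-0.  0. -1.]
turn about tool z rad -0.000
[524.71334629 -43.36662572  60.75443632]
```

View pics/w9.png

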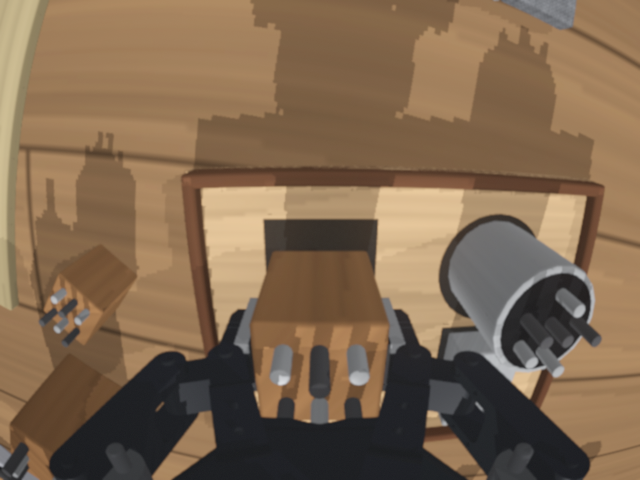

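Run:
```python
from h import *
s=np.load('w9.npy',allow_pickle=True).item(); u=np.array([.988,.156])
for px,z,d in(([[272,252],[380,252]],37,23),([[252,320],[390,320]],103,23),([[265,220],[377,220]],12,31)):
    P=onz('wrist',px,z,s); print(P.round(1).tolist(),P.mean(0)+d*u)
```

```text
[[508.0, -69.6], [500.0, -18.1]] [526.71994641 -40.2663618 ]
[[505.4, -68.6], [498.6, -25.4]] [524.72441996 -43.38137359]
[[500.4, -77.3], [491.0, -17.7]] [526.34480211 -42.68454296]
```

Well centred within ~1 mm; lower and release.

```bash
python3 -m handwheel '[[-0.07,0,1,0,0,0],[0,0,0.8,0,0,0],[0,0,0.4,0,0,0],[0,0,0.2,0,0,0],[0,0,0.1,0,0,0],[0,0,0,0,0,0],[0,0,0,0,0,0],[0,0,0,0,0,0]]'
python3 -m handwheel '[[0,0,0,0,0,0],[0,0,0,0,0,0],[0,0,0,0,0,0],[0,0,0,0,0,0],[0,0,-2,0,0,0],[0,0,-4,0,0,0],[0,0,-4.5,0,0,0],[0,0,-4.5,0,0,0]]' 100
python3 -m handwheel '[[0,-4.5,-2,0,0,0],[0,-4.5,-2,0,0,0],[0,-4.5,0,0,0,0],[0,-4.5,0,0,0,0],[0,-4.5,0,0,0,0],[0,-4.5,0,0,0,0],[0,-4,0,0,0,0],[0,0,0,0,0,0]]'
python3 - <<'E'
from h import *
top=read_camera('top')[:,:,::-1]; cv2.imwrite('pics/t10.png',top)
c=top[200:350,90:410]; cv2.imwrite('pics/t10c.png',cv2.resize(c,None,fx=2.5,fy=2.5,interpolation=cv2.INTER_CUBIC))
H,S,V=cv2.split(cv2.cvtColor(top,cv2.COLOR_BGR2HSV))
k=np.zeros_like(V); m=(S<40)&(V>100); k[240:340,80:190]=m[240:340,80:190]*255
q=max(cv2.findContours(k,cv2.RETR_EXTERNAL,cv2.CHAIN_APPROX_NONE)[0],key=cv2.contourArea)[:,0]; print('dome',rect(onz('top',q,55)),q.min(0),q.max(0))
E
```

```text
t: 43.85
tcp_pos: [525.4, -43.2, 35.6]
eef_rot: [-0.245, 3.132, -0.0]
force: [-2.5, 0.4, 3.1]
width: 0.537
gripper_force: 62.8
t: 44.65
tcp_pos: [525.0, -43.2, 186.9]
eef_rot: [0.245, -3.132, -0.0]
force: [0.6, -0.7, 0.0]
width: 1.001
gripper_force: 0.0
t: 45.45
tcp_pos: [573.3, -353.5, 224.0]
eef_rot: [0.24, -3.131, -0.0]
force: [-0.0, 0.1, -0.3]
width: 1.0
gripper_force: 0.0
dome (array([514.5, 337.6]), array([52.1, 48. ]), -76.9) [111 276] [141 308]
```

View pics/t10c.png

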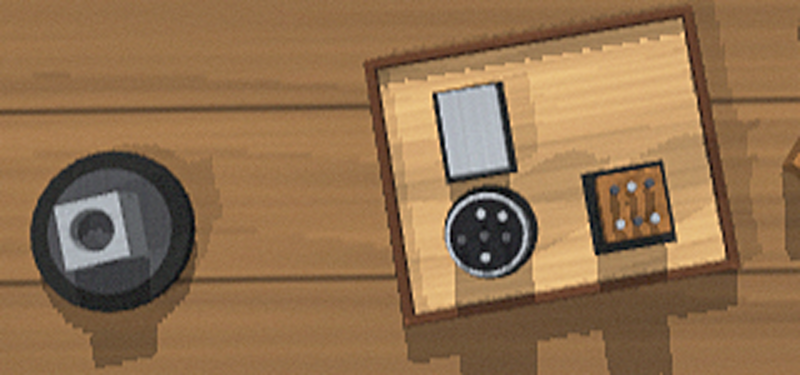

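Everything appears in place: dome (92,230), flat (475,132), pot (490,233), holder (636,205) in the crop; I'll check the pot's and holder's centring numerically.

Run:
```python
from h import *
for f in('pics/top0.png','pics/t10.png'):
    top=cv2.imread(f); H,S,V=cv2.split(cv2.cvtColor(top,cv2.COLOR_BGR2HSV))
    def big(m,b,z,n):
        x0,y0,x1,y1=b; k=np.zeros_like(V); k[y0:y1,x0:x1]=m[y0:y1,x0:x1]*255
        q=max(cv2.findContours(k,cv2.RETR_EXTERNAL,cv2.CHAIN_APPROX_NONE)[0],key=cv2.contourArea)[:,0]
        P=onz('top',q,z); print(f,n,rect(P),np.round(cv2.minEnclosingCircle(np.float32(P)),1) if 0 else np.round(cv2.fitEllipse(np.float32(P))[0],1),q.min(0),q.max(0))
    inner=cv2.morphologyEx(((V>60)).astype(np.uint8),cv2.MORPH_OPEN,np.ones((3,3)))
    k=(S>60)&(H<30)&(V>60)
    k2=k.copy(); 
    # holder top: wood-coloured component enclosed by black mat
    n,l,st,ce=cv2.connectedComponentsWithStats(k2.astype(np.uint8),connectivity=4)
    i=[i for i in range(1,n) if 320<ce[i][0]<362 and 262<ce[i][1]<305 and 100<st[i][4]<1500]; print(f,[(ce[j],st[j],onz('top',ce[j],78).round(1)) for j in i])
    big((V>95)&(S<60),(262,268,312,318),80,'potrim')
    big(V<55,(315,255,368,312),12,'hmat')
```

```text
pics/top0.png [(array([341.00888889, 282.58962963]), array([326, 267,  32,  32, 675], dtype=int32), array([[523.8, -39.6]]))]
pics/top0.png potrim (array([508.5,  59.9]), array([56.9, 56.4]), 89.0) [508.6  60.2] [267 276] [300 309]
pics/top0.png hmat (array([525.2, -43. ]), array([61., 60.]), -81.1) [525.  -42.9] [323 265] [359 301]
pics/t10.png [(array([342.5       , 281.41715976]), array([328, 266,  31,  31, 676], dtype=int32), array([[525.7, -42.3]]))]
pics/t10.png potrim (array([506.8,  58.2]), array([56.9, 56.4]), 89.0) [506.9  58.6] [268 277] [301 310]
pics/t10.png hmat (array([524.9, -43.1]), array([61. , 59.5]), -81.1) [525.8 -44.1] [323 265] [359 301]
```

```bash
python3 -c "
from bench import *
print(ctrl.sign_off())"
```

```text
the job is handed in; nothing more can be done
None
```

The job is handed in after about 46 s of robot time. The flat block is square on its oblong mat and the doming block is in the middle of the work pad. The holder measured within about 1 mm of its mat's centre and the pot about 2.5 mm off; neither was tipped, and the hammer was left alone.

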